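# Load the axle-peg slide and set the magnifier over it

### The arm

A 6-joint arm with a two-finger parallel gripper is mounted at the origin on the work surface. World frame = base frame: x ahead of the robot, y to its left, z up, the work surface at z = 0. Lengths are in mm, angles in rad, forces in N, time in s.
With the tool pointing down it reaches from about 275 to 825 mm from the base axis. Payload 4.9 kg.
Tool frame: the origin (TCP) lies at the very end of the fingers, on their centre line; the grasp point (between the pads) lies 19 mm behind it; z points along the fingers, y is the direction in which the jaws open and shut (so a half turn about z gives the same grasp; the last joint's range is limited). The gripper opens to 85 mm and grips with 20 to 120 N. Pads are 22 mm wide; open, the fingers measure 114 mm over their backs; the gripper's body (76 mm by 85 mm) begins 54 mm behind the grasp point. The pads swing forward as they close: fully open they stand 13 mm farther back than shut.
Start: joints at [1.126, 0.326, -0.193, 1.052, 0, 1.437], TCP at [168.196, 523.669, 231.281] pointing down, gripper open.
Joint ranges: [-2.65, 2.65], [-0.97, 1.79], [-1.3, 1.35], [-1.93, 2.1], [-1.47, 1.37], [-3.14, 3.14]. Speed limits (rad/s): [2.57, 2.57, 3.14, 3.14, 3.14, 3.14].

### API

Orientations are given as [roll, pitch, yaw] about the fixed x, y, z axes, in that order (R = Rz(yaw) Ry(pitch) Rx(roll)).
In Python, from bench import bot, solve_ik, imaging gives the robot as it stands. Calls block until the motion is done:
- bot.move_ptp(position, orientation): joint-space move of the TCP to a pose.
- bot.movel(position, rot=None, max_speed=150, threshold=None): straight line of the TCP; rot=None keeps the orientation; max_speed is the mean speed in mm/s. With threshold (N) it stops when the force on the tool has changed by that much, and returns True; else False.
- bot.move_j(angles): joint-space move.
- bot.grip(opening, effort=None): opening from 0.0 (shut) to 1.0 (fully open); effort is the grip in N (None keeps the last); returns when the fingers have stopped.
- bot.dwell(seconds).
- solve_ik(position, orientation): joint angles nearest the present ones, or None.
- bot.get_state(): the state.
- imaging.capture(name): name is "scene" or "top"; returns the picture (384x512x3 uint8, blue, green, red); there is no depth.
- imaging.camera_model(name): a dict with "K" (3x3 intrinsics, pixels), "position" and "rotation" of the camera in the world. Camera axes: x right, y up, looking along -z (the intrinsics and any distortion apply to the point x, -y, -z); pixel columns grow to the right and rows downward; lengths in mm; the calibration is good to about 2 mm. A picture is of the moment at which its call begins. camera_model takes no time and is no camera call.
A pose or a line that the arm cannot do raises bot.IKError and nothing moves.
- bot.sign_off(): hands the job in, once; it reports no verdict.
The state is a dict: "t": time; "qpos": joint angles; "joint_velocities": joint speeds; "effort": joint torques, N m; "tcp_pos": TCP position; "orientation": TCP orientation; "contact_force": force on the tool from outside, world axes, zero at the start; "wrist_torque": the same for the moment, N m; "opening": opening from 0.0 (shut) to 1.0 (fully open).
Only numpy, scipy, OpenCV 4.12 (cv2) and the standard library are available. Lean on these libraries where they do the work, as an engineer would, in place of code of your own. Each camera call takes 0.05 s, during which the arm holds its last target.

### The job

Feed the three loose axle pegs (the turned wooden pins with a round head) into the open upper end of the sloping slotted slide, so that each drops through the slot and slides down to hang head-up in the row behind the end stop. Then, for checking the heads, swing the bench magnifier by its finger grip until its lens is centred over the first peg at the stop, and let go of it. Leave the square sticks, the wheels and everything else on the bench where they are.

Things in the scene. Friction and masses are not known exactly. Their poses are not given: they have to be found in the camera images.
- slide: the peg slide, fixed to the bench: plywood base 18 mm thick, 120 mm wide, 330 mm long, with a side tongue for the magnifier's post; wooden posts; two aluminium rails sloping at 20 degrees, 8 mm wide each, the slot between them 20 mm: a shank falls through, a head does not. Origin on the bench below pickoff; x from the rails to the magnifier's post (150 mm), y towards the upper end, z up
- pickoff (a point): lower end of the slot: on its centre line, level with the rail tops (95 mm above the bench), where the first peg's axis rests against the steel end stop. x across the rails, y up the slope, z square to the rails, upwards. Pegs hang by their heads, slide down by themselves (slippery rails) and queue at about y = 0, 0.03 and 0.06, middles some 23 mm below the rail tops
- mouth (a point): middle of the open upper end (mouth): on the slot's centre line at rail-top level, 175 mm up the slope from pickoff, same axes. Open from above from 40 mm down-slope to 60 mm up-slope of here; lower down, a hold-down strip 25 mm over the rails on bridges 34 mm high, 44 mm wide. A peg let go lying lengthwise over the slot, head either way, drops its shank through and hangs
- magnifier (a joint): swing of the bench magnifier's level arm about its upright post, rad; 0 = lens over pickoff, positive = swung towards the side away from the mouth; a friction joint that stays where it is left (about 1.1 N at the grip moves it), limits -0.5 and 1.5
- magnifier_pivot (a point): on the upright pivot axis of the magnifier arm, at arm height, 222 mm above the bench
- lens (a point): centre of the clear lens; grey frame 120 mm across and 18 mm thick, its top 231 mm above the bench; 150 mm from the pivot axis. It swings level
- magnifier_grip (a point): middle of the part of the magnifier's black upright finger grip that can be taken from above: a round pin 16 mm thick standing on the far rim of the lens frame, 214 mm from the pivot axis, in line with pivot and lens; it stands free from 232 to 279 mm above the bench, this point at 255 mm
- peg_a_mid (a point): loose turned axle peg of pale wood: round shank 16 mm thick, 58 mm long, domed head 30 mm across, 12 mm high, 16 g; balances 7 mm from its middle towards the head. This point: on the axis, half-way along (35 mm from either end); z along the axis towards the head. Starts lying on head rim and shank end (middle 12 mm up, z nearly level), pointing anywhere; it can roll
- peg_b_mid (a point): another such axle peg, same size, point and axes
- peg_c_mid (a point): another such axle peg, same size, point and axes
- blank_a: a square pale wooden stick, 75 x 18 x 18 mm, no head, lying; not part of the job
- blank_b: a second such stick; not part of the job
- wheel_a: a flat wooden toy wheel, 52 mm across, 18 mm thick; not part of the job
- wheel_b: a second such wheel; not part of the job
- glue: an upright white glue bottle, 58 mm across, 160 mm tall; not part of the job
- mallet: a wooden mallet lying; head 62 x 130 x 64 mm, handle 230 mm; origin where they join; not part of the job
- toy_truck: a wooden toy truck, 180 x 95 x 90 mm; not part of the job
- try_square: a carpenter's square lying, stock 130 mm, blade 190 mm; not part of the job
There are look-alikes about, which are no part of the job. What is shaped like the part that bears peg_b_mid but green or purple is not meant.

How it is judged (in metres and radians):
On the way, in this order (a step that is already met when the one before it is completed fails the run):
1. one peg hangs head-up in the row at the lower end of the slide (((x of peg_a_mid in the frame of pickoff between -0.012 and 0.012 m and y of peg_a_mid in the frame of pickoff between -0.03 and 0.085 m and z of peg_a_mid in the frame of pickoff between -0.04 and -0.01 m and angle between peg_a_mid's own z axis and vertical below 0.6 rad) or (x of peg_b_mid in the frame of pickoff between -0.012 and 0.012 m and y of peg_b_mid in the frame of pickoff between -0.03 and 0.085 m and z of peg_b_mid in the frame of pickoff between -0.04 and -0.01 m and angle between peg_b_mid's own z axis and vertical below 0.6 rad) or (x of peg_c_mid in the frame of pickoff between -0.012 and 0.012 m and y of peg_c_mid in the frame of pickoff between -0.03 and 0.085 m and z of peg_c_mid in the frame of pickoff between -0.04 and -0.01 m and angle between peg_c_mid's own z axis and vertical below 0.6 rad))), for 0.2 s.
2. two pegs hang in the row ((((x of peg_a_mid in the frame of pickoff between -0.012 and 0.012 m and y of peg_a_mid in the frame of pickoff between -0.03 and 0.085 m and z of peg_a_mid in the frame of pickoff between -0.04 and -0.01 m and angle between peg_a_mid's own z axis and vertical below 0.6 rad) and (x of peg_b_mid in the frame of pickoff between -0.012 and 0.012 m and y of peg_b_mid in the frame of pickoff between -0.03 and 0.085 m and z of peg_b_mid in the frame of pickoff between -0.04 and -0.01 m and angle between peg_b_mid's own z axis and vertical below 0.6 rad)) or ((x of peg_b_mid in the frame of pickoff between -0.012 and 0.012 m and y of peg_b_mid in the frame of pickoff between -0.03 and 0.085 m and z of peg_b_mid in the frame of pickoff between -0.04 and -0.01 m and angle between peg_b_mid's own z axis and vertical below 0.6 rad) and (x of peg_c_mid in the frame of pickoff between -0.012 and 0.012 m and y of peg_c_mid in the frame of pickoff between -0.03 and 0.085 m and z of peg_c_mid in the frame of pickoff between -0.04 and -0.01 m and angle between peg_c_mid's own z axis and vertical below 0.6 rad)) or ((x of peg_a_mid in the frame of pickoff between -0.012 and 0.012 m and y of peg_a_mid in the frame of pickoff between -0.03 and 0.085 m and z of peg_a_mid in the frame of pickoff between -0.04 and -0.01 m and angle between peg_a_mid's own z axis and vertical below 0.6 rad) and (x of peg_c_mid in the frame of pickoff between -0.012 and 0.012 m and y of peg_c_mid in the frame of pickoff between -0.03 and 0.085 m and z of peg_c_mid in the frame of pickoff between -0.04 and -0.01 m and angle between peg_c_mid's own z axis and vertical below 0.6 rad)))), for 0.2 s.
3. all three pegs hang in the row (x of peg_a_mid in the frame of pickoff between -0.012 and 0.012 m and y of peg_a_mid in the frame of pickoff between -0.03 and 0.085 m and z of peg_a_mid in the frame of pickoff between -0.04 and -0.01 m and angle between each of peg_a_mid, peg_b_mid, peg_c_mid's own z axis and vertical below 0.6 rad and x of peg_b_mid in the frame of pickoff between -0.012 and 0.012 m and y of peg_b_mid in the frame of pickoff between -0.03 and 0.085 m and z of peg_b_mid in the frame of pickoff between -0.04 and -0.01 m and x of peg_c_mid in the frame of pickoff between -0.012 and 0.012 m and y of peg_c_mid in the frame of pickoff between -0.03 and 0.085 m and z of peg_c_mid in the frame of pickoff between -0.04 and -0.01 m), for 0.2 s.
4. then the lens stands over the first peg, within 20 mm of centre (horizontal distance between lens and pickoff below 0.02 m), for 0.2 s.
At the end, for the whole second after the job is handed in: The three pegs hang at rest head-up (within 0.6 rad of vertical) between the rails, middles within 12 mm of the slot's centre plane, 10 to 40 mm below the rail tops and 30 mm below to 85 mm above pickoff along the slope; the lens is at rest, its centre within 20 mm of pickoff seen from above (all of step 3 and horizontal distance between lens and pickoff below 0.02 m and velocity of joint magnifier between -0.03 and 0.03 rad/s and linear speed of each of peg_a, peg_b, peg_c below 0.02 m/s); the robot touches nothing.
It fails at once if a stick, wheel, the glue, mallet, truck or square is shifted by more than 30 mm (distance of any of blank_a, blank_b, wheel_a, wheel_b, glue, mallet, toy_truck, try_square from where it was at the start of the episode above 0.03 m).
It also fails if it takes over 72 s, if anything falls off the work surface, if the arm or the gripper's body presses on something with over 40 N, if the wrist force passes 120 N, or if a joint passes its speed limit or range.

## Working session

There is one attempt and no reset: what is moved stays moved. The work goes in short steps, each a Python script; the robot and the scene stay as the last script left them, time stands still between calls to the robot, and variables do not carry over. Pictures are saved under pics/ and viewed, and the job is handed in when it is done.

```bash
ls; mkdir -p pics
python3 - <<'E'
from bench import bot, solve_ik, imaging
import cv2
for n in("scene","top"):
    im=imaging.capture(n); cv2.imwrite(f"pics/{n}0.png",im)
    m=imaging.camera_model(n); print(n,m)
print(bot.get_state())
E
```

```text
pics
scene {'K': array([[388.33153897,   0.        , 249.56067443],
       [  0.        , 388.33153897, 194.23616261],
       [  0.        ,   0.        ,   1.        ]]), 'position': array([1204.60280928, -114.86630469, 1032.57368334]), 'rotation': array([0.70932965, 0.01261757, 1.44071556])}
top {'K': array([[400.13781922,   0.        , 251.62565759],
       [  0.        , 400.13781922, 195.19422539],
       [  0.        ,   0.        ,   1.        ]]), 'position': array([ 433.46763081,   -3.39673724, 1259.34785568]), 'rotation': array([ 0.06689408, -0.01866117, -1.59214457])}
{'t': 0.1, 'qpos': array([ 1.12584059e+00,  3.26872121e-01, -1.93446827e-01,  1.05198536e+00,
       -2.97383318e-06,  1.43659355e+00]), 'joint_velocities': array([ 6.57204612e-05, -2.04312923e-03,  1.20428136e-03, -1.23515412e-04,
       -4.24213371e-04,  3.92879320e-04]), 'effort': array([ 5.59832279e-04, -4.44237578e+01,  2.63039017e+01,  7.91701139e-03,
       -1.08907279e-04, -5.52604256e-07]), 'tcp_pos': array([167.95325043, 523.20936887, 230.59290806]), 'orientation': array([-3.14009783e+00, -1.98821569e-04,  2.83083954e+00]), 'contact_force': array([ 0.56358247,  0.04981657, -0.72796243]), 'wrist_torque': array([ 0.04033527, -0.0056053 ,  0.0552286 ]), 'opening': 1.0012752775014242}
```

View pics/scene0.png

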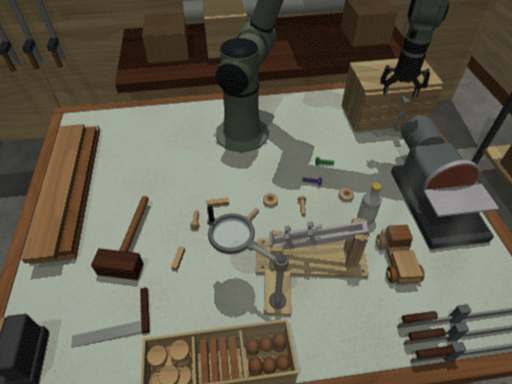

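View pics/top0.png

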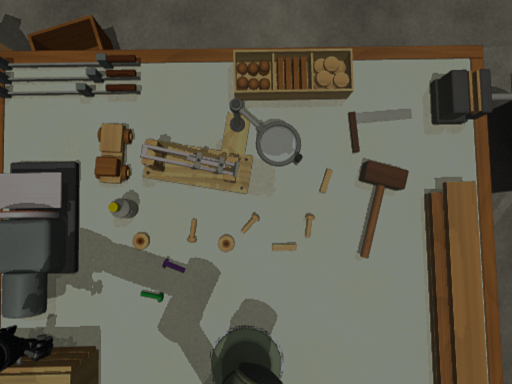

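```bash
cat > h.py <<'E'
import numpy as np, cv2
from scipy.spatial.transform import Rotation as Ro
from bench import bot, solve_ik, imaging
F=np.diag([1,-1,-1.])
def cam(n):
    m=imaging.camera_model(n); return m["K"],m["position"],Ro.from_euler('xyz',m["rotation"]).as_matrix()
def proj(n,P):
    K,p,R=cam(n); P=np.atleast_2d(np.asarray(P,float)); c=(P-p)@R@F; q=c@K.T; return q[:,:2]/q[:,2:]
def back(n,uv,z):
    K,p,R=cam(n); uv=np.atleast_2d(np.asarray(uv,float)); d=np.c_[uv,np.ones(len(uv))]@np.linalg.inv(K).T@F@R.T
    return p+d*((z-p[2])/d[:,2])[:,None]
def crop(n,im,x0,y0,x1,y1,s,f):
    c=cv2.resize(im[y0:y1,x0:x1],None,fx=s,fy=s,interpolation=cv2.INTER_CUBIC); cv2.imwrite(f,c)
E
python3 - <<'E'
from h import *
np.set_printoptions(precision=1,suppress=True)
st=[168,523,231]
for n in("scene","top"):
    print(proj(n,[[0,0,0],st]), imaging.camera_model(n).keys())
t=cv2.imread("pics/top0.png"); crop("top",t,125,90,335,250,3.8,"pics/c1.png")
s=cv2.imread("pics/scene0.png"); crop("s",s,160,140,390,310,3.4,"pics/c2.png")
E
```

```text
[[242.3 133.7]
 [398.3  99.2]] dict_keys(['K', 'position', 'rotation'])
[[245.9 363.6]
 [ 35.2 333.2]] dict_keys(['K', 'position', 'rotation'])
```

View pics/c1.png

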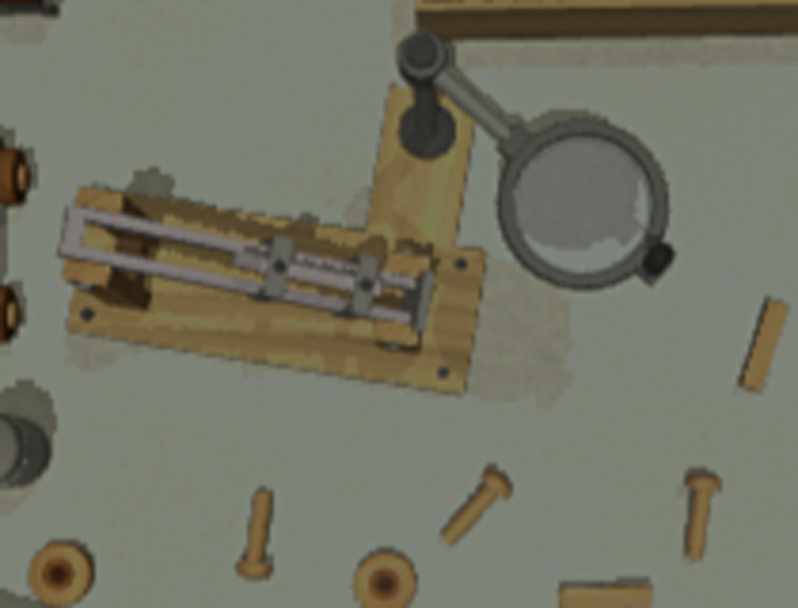

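View pics/c2.png

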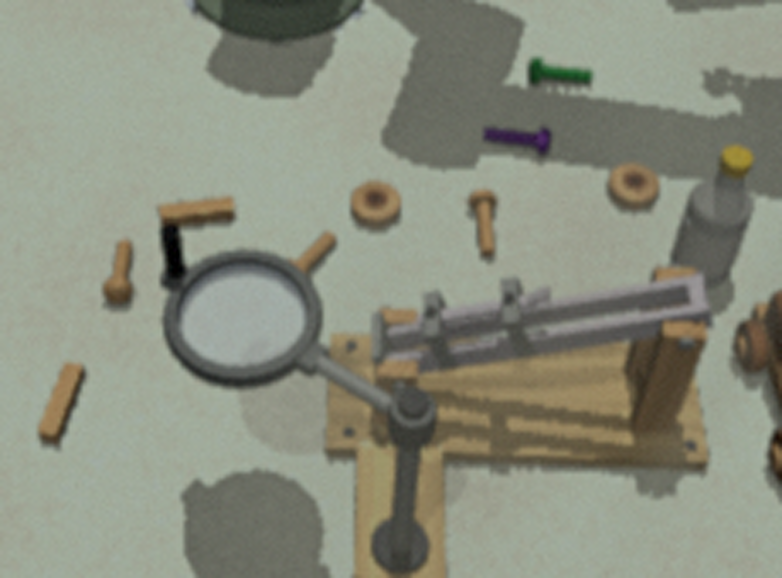

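```bash
cat >> h.py <<'E'
def T(pts): # crop c1 -> top px
    return (np.atleast_2d(pts)+.5)/3.8-.5+[125,90]
def S(pts): # crop c2 -> scene px
    return (np.atleast_2d(pts)+.5)/3.4-.5+[160,140]
E
python3 - <<'E'
from h import *
np.set_printoptions(precision=1,suppress=True)
c=back("top",T([[80,187],[67,330],[465,393],[485,250]]),18); print("plate",c); print([np.linalg.norm(c[i]-c[(i+1)%4]) for i in range(4)])
c2=back("scene",S([[330,455],[705,465],[330,337]]),18); print("plate scene",c2)
d=(c[0]-c[3])+(c[1]-c[2]); print("yaw dir",np.degrees(np.arctan2(d[1],d[0])))
print("pivot foot top",back("top",T([[427,132]]),22),"scene",back("scene",S([[399,547]]),22))
print("pivot head top",back("top",T([[422,55]]),235),"scene",back("scene",S([[411,403]]),235))
print("lens top",back("top",T([[583,202]]),222),"scene",back("scene",S([[243,317]]),222))
print("grip top: top",back("top",T([[661,256]]),279),"scene",back("scene",S([[171,228]]),279))
print("stop",back("top",T([[424,300]]),100),back("scene",S([[382,340]]),100))
print("upper end",back("top",T([[70,231]]),175),back("scene",S([[703,298]]),175))
E
```

```text
plate [[699.2 298.8  18. ]
 [581.2 309.8  18. ]
 [523.1 -14.1  18. ]
 [640.9 -33.   18. ]]
[np.float64(118.50966551906308), np.float64(329.09279479221226), np.float64(119.27404017134933), np.float64(336.9086480190565)]
plate scene [[645.6 -33.5  18. ]
 [698.8 282.1  18. ]
 [524.9 -16.3  18. ]]
yaw dir 79.93556588303899
pivot foot top [[739.3  12.8  22. ]] scene [[738.9  10.   22. ]]
pivot head top [[740.2  12.5 235. ]] scene [[732.7  10.7 235. ]]
lens top [[639.  -96.5 222. ]] scene [[634.9 -97.8 222. ]]
grip top: top [[ 591.2 -141.4  279. ]] scene [[ 588.7 -143.5  279. ]]
stop [[589.3  16.6 100. ]] [[588.9  18.9 100. ]]
upper end [[633.8 267.9 175. ]] [[634.2 267.  175. ]]
```

```bash
cat >> h.py <<'E'
def pegs(im, uvs, n="top", r=16):
    out=[]
    a=cv2.cvtColor(im,cv2.COLOR_BGR2LAB).astype(int)
    for (u,v) in uvs:
        x0,y0=int(u)-r,int(v)-r
        w=(a[y0:y0+2*r+1,x0:x0+2*r+1,2]-a[y0:y0+2*r+1,x0:x0+2*r+1,2].min())
        b=a[y0:y0+2*r+1,x0:x0+2*r+1,2]; bg=np.median(b); w=np.clip(b-bg,0,None)
        m=(w>0.35*w.max()).astype(np.uint8)
        k,l,s,c=cv2.connectedComponentsWithStats(m)
        i=1+np.argmax(s[1:,4]); ys,xs=np.nonzero(l==i)
        p=np.c_[xs+x0,ys+y0].astype(float)
        P=back(n,p,12)[:,:2]
        mu=P.mean(0); ev,V=np.linalg.eigh(np.cov(P.T)); d=V[:,1]
        t=(P-mu)@d; q=(P-mu)@V[:,0]
        hi,lo=t.max(),t.min()
        # head end: wider
        if np.ptp(q[t>hi-16])<np.ptp(q[t<lo+16]): d=-d; t=-t; hi,lo=t.max(),t.min()
        mid=mu+d*(hi+lo)/2
        out.append((mid,np.arctan2(d[1],d[0]),hi-lo,[np.ptp(q),len(p)]))
    return out
E
python3 - <<'E'
from h import *
np.set_printoptions(precision=2,suppress=True)
t=cv2.imread("pics/top0.png"); s=cv2.imread("pics/scene0.png")
for o in pegs(t,[(193,230),(251,222),(309,225)]): print(o, proj("scene",[*o[0],12]))
for o in pegs(s,[(303,205),(195,220)],"scene",13): print(o)
E
```

```text
(array([411.91, 157.43]), np.float64(2.999697241228692), np.float64(69.19254105993669), [np.float64(24.904028517171312), 114]) [[303.02 206.14]]
(array([428.17, -19.  ]), np.float64(-0.7564389104199808), np.float64(68.51681136950802), [np.float64(24.278841870643426), 115]) [[251.75 215.74]]
(array([ 418.57, -203.96]), np.float64(-0.17388509957084278), np.float64(67.46492013630008), [np.float64(25.201948981405906), 113]) [[195.58 219.67]]
(array([403.86, 156.3 ]), np.float64(2.98557508337794), np.float64(74.18856398612833), [np.float64(17.393318655517724), 77])
(array([ 414.94, -206.08]), np.float64(-0.15428087184364814), np.float64(65.95205889807842), [np.float64(20.98511201477379), 81])
```

The pale headed pins are at top pixels (193,230), (251,222) and (309,225), measuring 67–69 mm against the 70 mm given, so they are the three pegs. The green pin (152,295) and purple pin (174,265) are the excluded look-alikes. The headless pieces at (326,181) and (284,246) are the sticks. The enlarged crop c1 confirms all this. Next I check the IK.

```bash
cat >> h.py <<'E'
PIV=np.array([739.,12.]); 
YAW=np.radians(79.9-90)     # slide x axis heading
xs_=np.array([np.cos(YAW),np.sin(YAW),0]); ys_=np.array([-np.sin(YAW),np.cos(YAW),0])
PICK=np.r_[PIV-150*xs_[:2],95.]
u_=ys_*np.cos(np.radians(20))+np.array([0,0,np.sin(np.radians(20))]); n_=np.cross(xs_,u_)
def rail(y,z,x=0): return PICK+x*xs_+y*u_+z*n_
def drop_rot(sgn):
    z=-n_; x=sgn*u_; y=np.cross(z,x)
    return Ro.from_matrix(np.c_[x,y,z]).as_euler('xyz')
def wrap(a): return (a+np.pi)%(2*np.pi)-np.pi
E
python3 - <<'E'
from h import *
np.set_printoptions(precision=2,suppress=True)
print(PICK,rail(175,0),n_)
for m,f in(([412,157.4],3.0),([428.2,-19],-.756),([418.6,-204],-.174)):
    for k in(0,np.pi):
        for z in(4,120): print(f+k,z,solve_ik([*m,z],[np.pi,0,wrap(f+k)]))
for s in(1,-1): print(drop_rot(s),solve_ik(rail(185,8),drop_rot(s)),solve_ik(rail(185,60),drop_rot(s)))
for q in(1,.5,0):
    a=np.arctan2(-xs_[1],-xs_[0])+q
    g=PIV+214*np.array([np.cos(a),np.sin(a)])
    for k in (0,np.pi):
        print(q,g,[solve_ik([*g,z],[np.pi,0,wrap(a+k)]) for z in(242,330)])
E
```

```text
[591.32  38.31  95.  ] [620.16 200.2  154.85] [-0.06 -0.34  0.94]
3.0 4 [ 0.2   0.44 -0.74  0.39  0.    0.34]
3.0 120 [ 0.2   0.25 -0.63  0.7   0.    0.34]
6.141592653589793 4 [ 0.2   0.44 -0.74  0.39  0.   -2.8 ]
6.141592653589793 120 [ 0.2   0.25 -0.63  0.7   0.   -2.8 ]
-0.756 4 [-0.22  0.43 -0.77  0.37  0.   -2.6 ]
-0.756 120 [-0.22  0.23 -0.65  0.69  0.   -2.6 ]
2.385592653589793 4 [-0.22  0.43 -0.77  0.37  0.    0.54]
2.385592653589793 120 [-0.22  0.23 -0.65  0.69  0.    0.54]
-0.174 4 [-0.61  0.47 -0.68  0.42  0.    2.7 ]
-0.174 120 [-0.61  0.29 -0.57  0.72  0.    2.7 ]
2.967592653589793 4 [-0.61  0.47 -0.68  0.42  0.   -0.44]
2.967592653589793 120 [-0.61  0.29 -0.57  0.72  0.   -0.44]
[ 3.14 -0.35  1.39] [ 0.05  0.49 -0.17  0.83  0.34  1.81] [ 0.02  0.44 -0.12  0.94  0.34  1.78]
[-3.14  0.35 -1.75] [ 0.05  0.49 -0.17  0.83  0.34 -1.33] [ 0.02  0.44 -0.12  0.94  0.34 -1.36]
1 [ 593.59 -145.01] [array([-0.36,  0.43, -0.  ,  1.13,  0.  , -1.18]), array([-0.36,  0.41,  0.17,  1.34,  0.  , -1.18])]
1 [ 593.59 -145.01] [array([-0.36,  0.43, -0.  ,  1.13,  0.  ,  1.96]), array([-0.36,  0.41,  0.17,  1.34,  0.  ,  1.96])]
0.5 [536.12 -56.07] [array([-0.24,  0.3 , -0.2 ,  1.07,  0.  , -0.56]), array([-0.24,  0.26, -0.03,  1.28,  0.  , -0.56])]
0.5 [536.12 -56.07] [array([-0.24,  0.3 , -0.2 ,  1.07,  0.  ,  2.58]), array([-0.24,  0.26, -0.03,  1.28,  0.  ,  2.58])]
0 [528.32  49.53] [array([-0.05,  0.28, -0.22,  1.06,  0.  ,  0.13]), array([-0.05,  0.24, -0.05,  1.27,  0.  ,  0.13])]
0 [528.32  49.53] [array([-0.05,  0.28, -0.22,  1.06,  0.  , -3.01]), array([-0.05,  0.24, -0.05,  1.27,  0.  , -3.01])]
```

Run:
```python
from h import *
t=cv2.imread("pics/top0.png");s=cv2.imread("pics/scene0.png")
def draw(n,im,x0,y0,x1,y1,sc,f):
    c=cv2.resize(im[y0:y1,x0:x1],None,fx=sc,fy=sc,interpolation=cv2.INTER_CUBIC)
    tr=lambda P:((proj(n,P)-[x0,y0]+.5)*sc-.5).astype(int)
    for x,col in((0,(0,0,255)),(10,(0,255,0)),(-10,(0,255,0))):
        a=tr([rail(-15,0,x),rail(235,0,x)]); cv2.line(c,tuple(map(int,a[0])),tuple(map(int,a[1])),col,1)
    for y in(0,175,235):
        a=tr([rail(y,0)])[0]; cv2.circle(c,tuple(map(int,a)),4,(255,0,0),1)
    cv2.imwrite(f,c)
draw("top",t,135,130,265,200,6,"pics/o1.png"); draw("scene",s,255,200,380,280,6,"pics/o2.png")
```

```text
(no output)
```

View pics/o1.png

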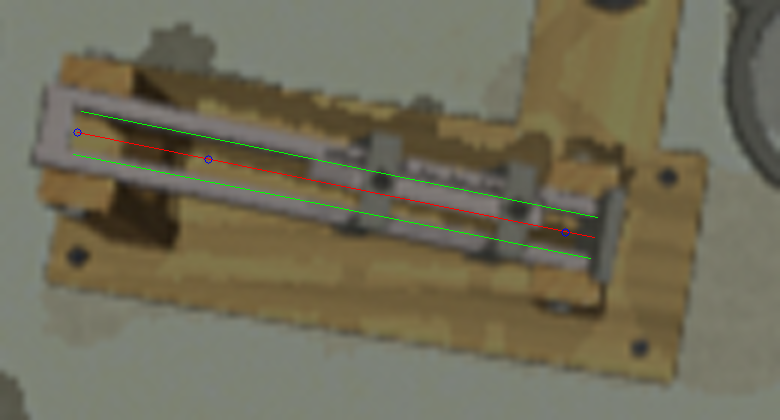

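View pics/o2.png

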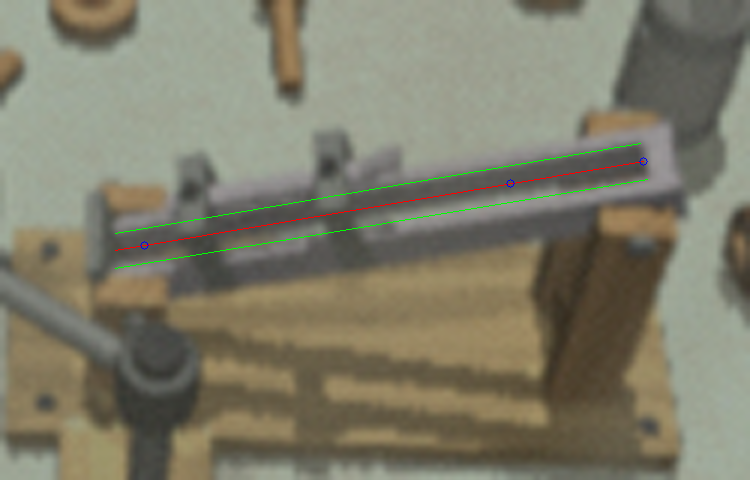

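Run:
```python
from h import *
np.set_printoptions(linewidth=200,precision=0,suppress=True)
for n in("top","scene"):
    im=cv2.cvtColor(cv2.imread(f"pics/{n}0.png"),cv2.COLOR_BGR2LAB)[:,:,2].astype(np.float32)
    g=cv2.imread(f"pics/{n}0.png",0).astype(np.float32)
    X=np.arange(-26,27,2.)
    print(n,X)
    for rng in((140,180),(180,225),(8,20)):
        for I in(im,g):
            acc=[]
            for y in np.arange(*rng,3):
                p=proj(n,[rail(y,0,x) for x in X]).astype(np.float32)
                acc.append(cv2.remap(I,p[:,0:1],p[:,1:2],cv2.INTER_LINEAR)[:,0])
            print(rng,np.mean(acc,0))
```

```text
top [-26. -24. -22. -20. -18. -16. -14. -12. -10.  -8.  -6.  -4.  -2.   0.   2.   4.   6.   8.  10.  12.  14.  16.  18.  20.  22.  24.  26.]
(140, 180) [153. 153. 153. 148. 138. 131. 129. 130. 133. 141. 149. 153. 153. 151. 149. 148. 146. 139. 133. 130. 129. 130. 133. 141. 149. 151. 150.]
(140, 180) [107. 109. 107.  95.  85.  97. 112. 118. 117. 113. 110. 110. 108.  97.  84.  75.  70.  64.  70.  94. 112. 118. 117. 112. 109. 101.  89.]
(180, 225) [146. 146. 146. 143. 136. 131. 130. 130. 131. 136. 142. 146. 147. 147. 146. 144. 141. 135. 130. 130. 130. 130. 131. 135. 141. 146. 147.]
(180, 225) [ 63.  65.  68.  68.  74.  97. 114. 121. 115.  98.  81.  72.  70.  70.  64.  53.  44.  46.  64.  95. 115. 121. 114.  94.  77.  70.  70.]
(8, 20) [153. 153. 152. 147. 139. 132. 130. 131. 133. 136. 140. 142. 141. 138. 138. 139. 138. 136. 132. 130. 130. 130. 134. 139. 146. 149. 150.]
(8, 20) [106. 104.  98.  88.  89.  99. 110. 112. 103.  84.  67.  57.  60.  75.  86.  97.  97.  90.  89.  90.  98. 103. 102.  98.  92.  89.  88.]
scene [-26. -24. -22. -20. -18. -16. -14. -12. -10.  -8.  -6.  -4.  -2.   0. 
[... 247 characters left out ...]
48. 143. 136. 125. 110.  96.  89.  87.  87.  88.  93. 107. 124. 139. 146. 144. 137. 124. 107.  93.  87.  85.  85.]
(180, 225) [139. 139. 137. 135. 132. 130. 129. 129. 129. 129. 130. 129. 129. 130. 130. 131. 132. 131. 130. 129. 129. 129. 129. 131. 133. 135. 136.]
(180, 225) [146. 145. 144. 144. 144. 142. 136. 125. 108.  93.  85.  83.  83.  83.  84.  90. 102. 118. 133. 141. 138. 125. 106.  92.  87.  90.  93.]
(8, 20) [136. 135. 134. 132. 130. 129. 129. 129. 129. 130. 130. 130. 130. 130. 132. 134. 136. 136. 133. 130. 129. 130. 132. 134. 136. 137. 137.]
(8, 20) [125. 124. 124. 123. 121. 118. 116. 110. 102.  95.  89.  86.  83.  81.  84.  90.  98. 106. 110. 113. 115. 108. 101.  97.  96.  97.  96.]
```

```bash
cat >> h.py <<'E'
XO=1.2
def best_yaw(p,f):
    c=[]
    for k in(0,np.pi):
        q=solve_ik(p,[np.pi,0,wrap(f+k)])
        if q is not None: c.append((abs(q[5]),wrap(f+k)))
    return min(c)[1]
def pick(mid,f,off=4,zt=4):
    p=np.array(mid)+off*np.array([np.cos(f),np.sin(f)])
    y=best_yaw([*p,60],f); rot=[np.pi,0,y]
    bot.grip(0.6)
    bot.move_ptp([*p,60],rot)
    hit=bot.movel([*p,zt],max_speed=120,threshold=12)
    bot.grip(0.0,effort=40)
    s=bot.get_state(); print("hit",hit,"z",s["tcp_pos"],"open",s["opening"],"t",s["t"])
    bot.movel([*p,150],max_speed=300)
    s=bot.get_state(); print("lift open",s["opening"],"F",s["contact_force"],"t",s["t"])
    return y
E
python3 - <<'E'
from h import *
np.set_printoptions(precision=2,suppress=True)
print(bot.get_state()["t"])
pick([428.2,-19],-.756)
im=imaging.capture("scene"); cv2.imwrite("pics/s1.png",im); crop("",im,180,90,380,240,4,"pics/s1c.png")
E
```

```text
0.1
hit False z [431.72 -21.88   4.56] open 0.16341142770831638 t 3.8167
lift open 0.16387047014039377 F [ 0.23  0.06 -1.13] t 4.45
```

View pics/s1c.png

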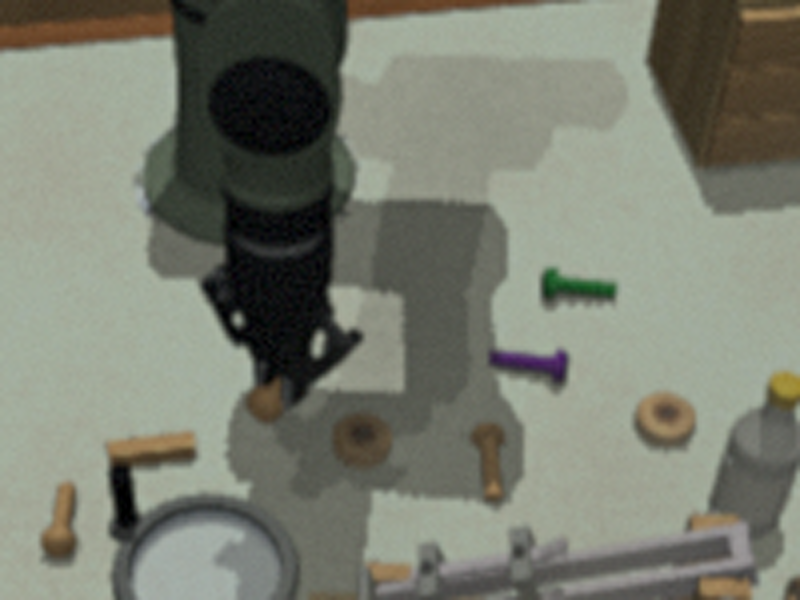

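```bash
cat >> h.py <<'E'
def hover(sgn=-1,y=180,h=40):
    bot.move_ptp(rail(y,h,XO),drop_rot(sgn))
E
python3 - <<'E'
from h import *
np.set_printoptions(precision=2,suppress=True)
bot.movel([431.7,-21.9,230],max_speed=300)
hover(-1,180,40)
bot.movel(rail(180,18,XO),max_speed=100)
s=bot.get_state(); print(s["tcp_pos"],rail(180,18,XO),s["opening"],s["t"])
for n,b in(("top",(135,110,265,210)),("scene",(255,170,385,280))):
    im=imaging.capture(n); crop("",im,*b,6,f"pics/{n}2.png")
E
```

```text
[620.49 198.46 173.09] [621.09 198.56 173.48] 0.16544198198405405 6.9417
```

View pics/top2.png

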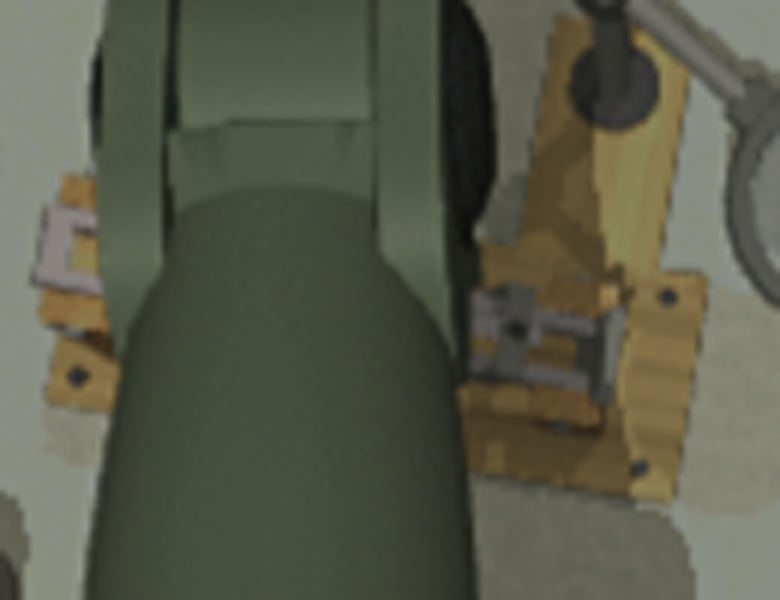

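View pics/scene2.png

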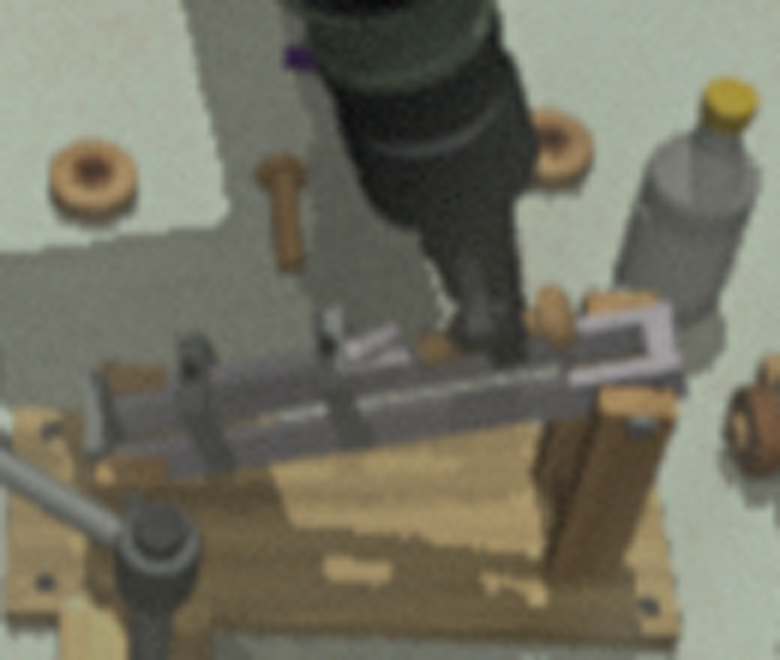

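Run:
```python
from h import *
for P in (rail(206,29,XO),rail(140,22,XO)): print((proj("scene",P)-[255,170]+.5)*6-.5)
```

```text
[[567.93738586 317.98362766]]
[[424.287752   352.20694965]]
```

```bash
cat >> h.py <<'E'
def release(y=180,h=8):
    hit=bot.movel(rail(y,h,XO),max_speed=80,threshold=6)
    s=bot.get_state(); print("rel hit",hit,"h",(s["tcp_pos"]-PICK)@n_,"F",s["contact_force"])
    bot.grip(0.7)
    bot.movel(rail(y,60,XO),max_speed=250)
    print("t",bot.get_state()["t"])
E
python3 - <<'E'
from h import *
np.set_printoptions(precision=2,suppress=True)
release()
bot.move_ptp([470,157,200],[np.pi,0,best_yaw([470,157,200],3.0)])
print(bot.get_state()["t"])
for n,b in(("top",(135,110,265,210)),("scene",(255,170,385,280))):
    im=imaging.capture(n); cv2.imwrite(f"pics/{n}3f.png",im); crop("",im,*b,6,f"pics/{n}3.png")
E
```

```text
rel hit False h 7.698622812426097 F [ 0.14 -0.06 -0.08]
t 8.175
9.6667
```

View pics/top3.png

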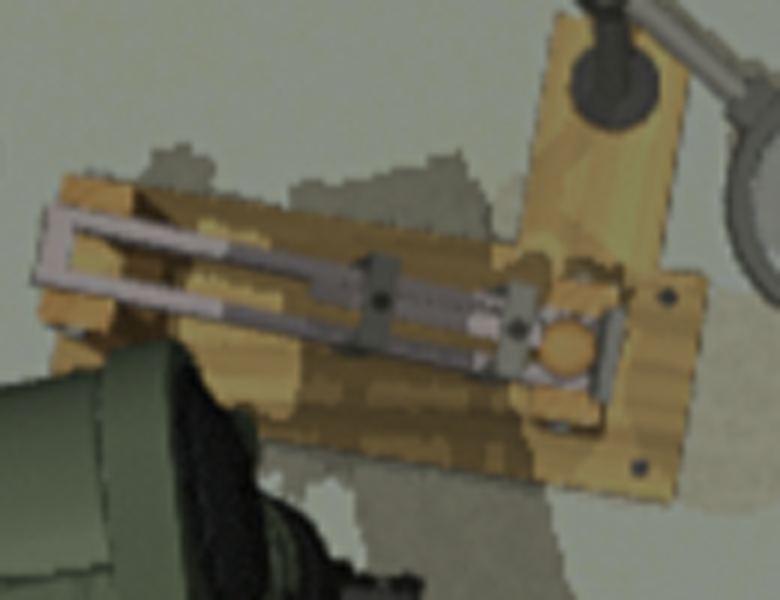

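View pics/scene3.png

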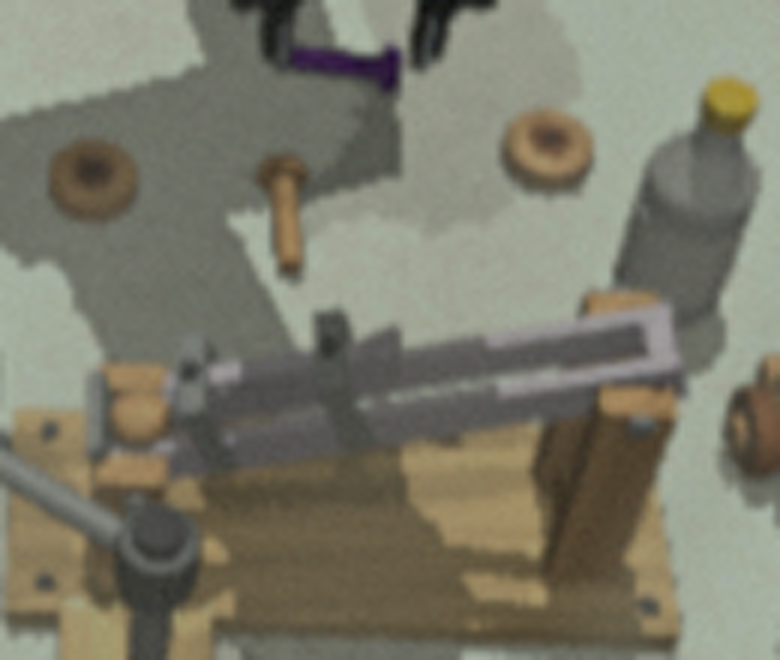

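The first peg hangs at the stop, its head at crop (568,347) in the top view and (138,412) in the scene view. The next is the left peg, at top (193,230), which has not moved.

Run:
```python
from h import *
np.set_printoptions(precision=2,suppress=True)
o=(back("top",(np.array([[568,347]])+.5)/6-.5+[135,110],103)-PICK)[0]; print("head rel",o@xs_,o@u_)
pick([412,157.4],3.0)
hover(-1,180,50); print(bot.get_state()["opening"])
release()
bot.move_ptp([440,-100,200],[np.pi,0,best_yaw([440,-100,200],-.174)])
print(bot.get_state()["t"])
for n,b in(("top",(135,110,265,210)),("scene",(255,170,385,280))):
    im=imaging.capture(n); cv2.imwrite(f"pics/{n}4f.png",im); crop("",im,*b,6,f"pics/{n}4.png")
```

```text
head rel 1.6362440596277015 1.4751319057888164
hit False z [408.79 158.14   4.6 ] open 0.16567000965339185 t 11.7083
lift open 0.17014386321089814 F [-0.02 -0.32 -0.67] t 12.3417
0.1698116405413943
rel hit False h 8.069651356483863 F [-0.15 -0.47  0.53]
t 15.3833
16.6333
```

View pics/top4f.png

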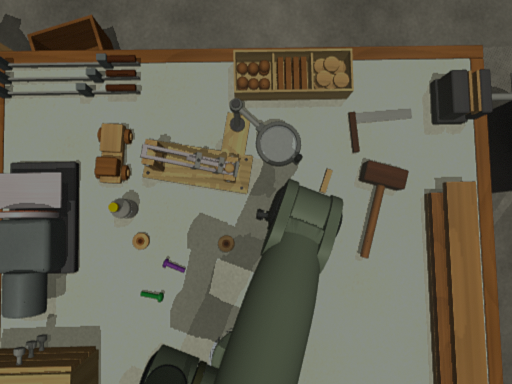

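View pics/scene4.png

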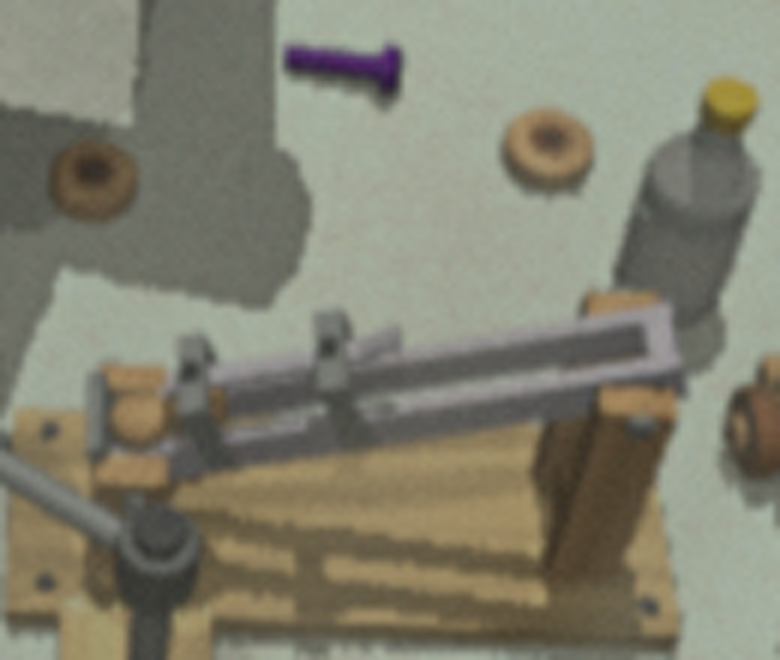

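The second peg is queued behind the first, under the first bridge near crop (185–220,405). Now the third, at top (309,225).

Run:
```python
from h import *
np.set_printoptions(precision=2,suppress=True)
pick([418.6,-204],-.174)
p=bot.get_state()["tcp_pos"]; bot.movel([p[0],p[1],240],max_speed=300)
hover(-1,180,50); print(bot.get_state()["opening"])
release()
bot.move_ptp([440,-100,330],[np.pi,0,best_yaw([440,-100,330],-.174)])
print(bot.get_state()["t"])
for n,b in(("top",(200,85,320,185)),("scene",(190,180,320,280))):
    im=imaging.capture(n); cv2.imwrite(f"pics/{n}5f.png",im); crop("",im,*b,6,f"pics/{n}5.png")
```

```text
hit False z [ 423.11 -205.15    4.67] open 0.16838968627049614 t 18.75
lift open 0.1650249233839934 F [-0.7   0.6  -0.83] t 19.3833
0.1662459918341308
rel hit False h 8.101299339894537 F [-0.07  0.06  0.13]
t 22.9667
24.2833
```

View pics/top5.png

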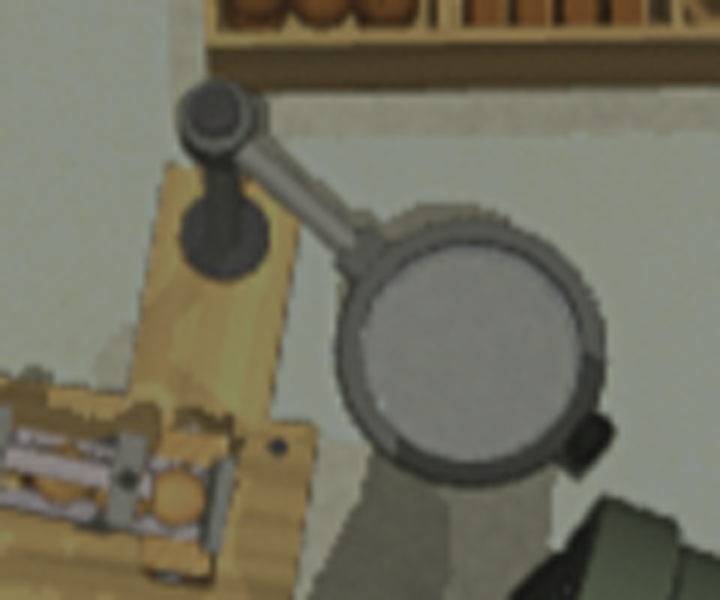

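View pics/scene5.png

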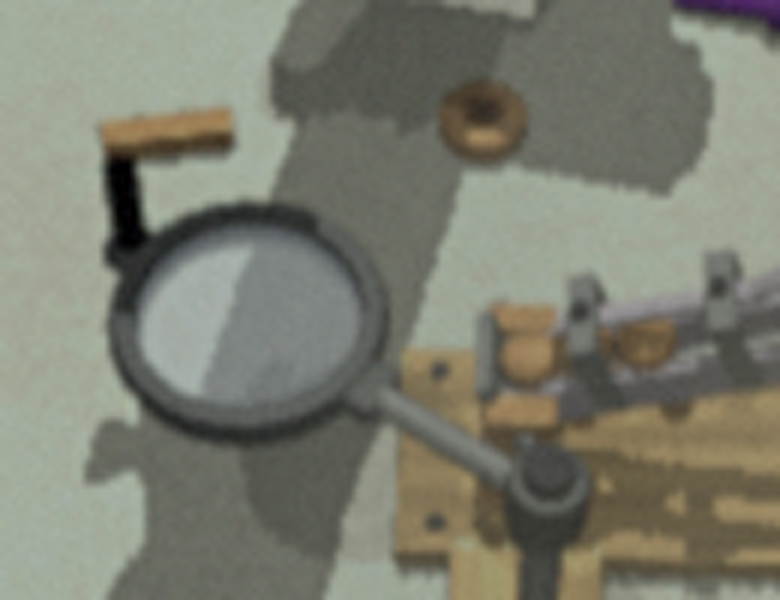

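All three heads are in the row, at scene-crop (528,350), about (583,345) behind the bridge, and (645,342). For the magnifier, the lens is at top-crop (472,352), the pivot cap at (218,114) and the grip near (592,440).

Run:
```python
from h import *
np.set_printoptions(precision=1,suppress=True)
A=lambda p,o:(np.atleast_2d(p)+.5)/6-.5+o
lt=back("top",A([472,352],[200,85]),231)[0]; ls=back("scene",A([248,318],[190,180]),231)[0]
gt=back("top",A([596,433],[200,85]),279)[0]; gs=back("scene",A([118,158],[190,180]),279)[0]
gb=back("top",A([583,462],[200,85]),236)[0]; gsb=back("scene",A([130,238],[190,180]),236)[0]
pv=back("top",A([218,114],[200,85]),240)[0]
print("lens",lt,ls,"grip",gt,gs,gb,gsb,"piv",pv)
for p in(lt,ls,gt,gs,gb,gsb):
    d=p[:2]-PIV; print(np.linalg.norm(d), wrap(np.arctan2(d[1],d[0])-np.arctan2(-xs_[1],-xs_[0])))
```

```text
lens [636.  -96.2 231. ] [640.2 -98.4 231. ] grip [ 591.8 -142.3  279. ] [ 585.9 -145.1  279. ] [ 586.3 -142.4  236. ] [ 595.3 -144.4  236. ] piv [740.1  11.8 240. ]
149.41089183630032 0.9863491552488624
148.174439972295 1.0171835167134393
213.21997883697628 0.9852621512771389
219.31880308018143 0.9745092598922502
217.16343469087667 0.9671487564096033
212.40292761893377 1.0042296635849421
```

Run:
```python
from h import *
np.set_printoptions(precision=2,suppress=True)
a0=np.arctan2(-xs_[1],-xs_[0])
def G(q,z=242): 
    a=a0+q; return [*(PIV+214*np.array([np.cos(a),np.sin(a)])),z],[np.pi,0,wrap(a)]
p,r=G(.99,330); bot.move_ptp(p,r); bot.grip(0.6)
p,r=G(.99); h=bot.movel(p,max_speed=120,threshold=8); s=bot.get_state(); print(h,s["tcp_pos"],p,s["contact_force"])
if not h:
    bot.grip(0.25,effort=20); s=bot.get_state(); print(s["opening"],s["contact_force"])
    im=imaging.capture("scene"); crop("",im,190,150,320,250,6,"pics/s6.png")
    for q in np.linspace(.99,0,12)[1:3]:
        p,r=G(q); bot.movel(p,r,max_speed=80); s=bot.get_state(); print(q,s["tcp_pos"],s["contact_force"])
    im=imaging.capture("scene"); crop("",im,190,150,320,250,6,"pics/s7.png")
print(s["t"])
```

```text
False [ 592.48 -143.73  242.83] [np.float64(592.0252170095323), np.float64(-143.5455340564457), 242] [1.02 0.45 0.37]
0.25130351315280874 [-0.18 -0.16 -0.88]
0.9 [ 578.74 -129.66  242.17] [-0.24 -0.22  0.2 ]
0.81 [ 566.89 -114.98  242.09] [-0.1   0.33  0.37]
27.6583
```

View pics/s6.png

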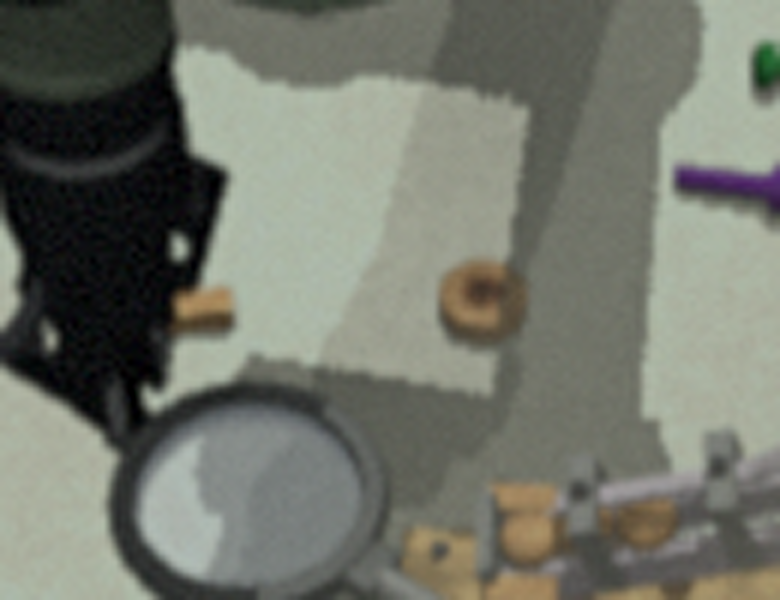

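View pics/s7.png

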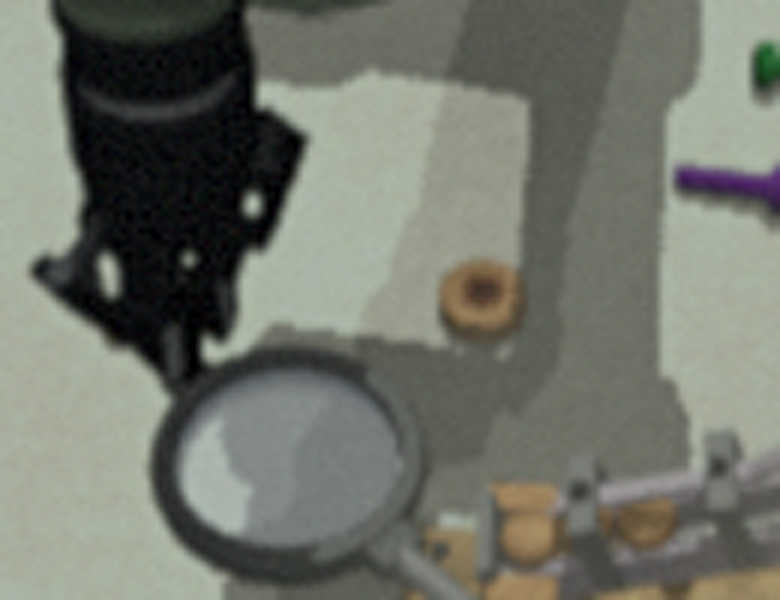

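The lens follows the caged grip, so I finish the swing.

Run:
```python
from h import *
np.set_printoptions(precision=2,suppress=True)
a0=np.arctan2(-xs_[1],-xs_[0])
def G(q,z=242): 
    a=a0+q; return [*(PIV+214*np.array([np.cos(a),np.sin(a)])),z],[np.pi,0,wrap(a)]
for q in np.linspace(.81,-.012,10)[1:]:
    p,r=G(q); bot.movel(p,r,max_speed=80); s=bot.get_state()
print(s["tcp_pos"],p,s["contact_force"])
bot.grip(0.5); bot.movel([p[0],p[1],330],max_speed=150); print(bot.get_state()["t"])
bot.move_ptp([430,-200,330],[np.pi,0,r[2]]); bot.dwell(.3)
for n,b in(("top",(180,85,300,185)),("scene",(210,160,340,260))):
    im=imaging.capture(n); cv2.imwrite(f"pics/{n}8f.png",im); crop("",im,*b,6,f"pics/{n}8.png")
print(bot.get_state()["t"])
```

```text
[528.77  51.66 241.94] [np.float64(528.7818194729177), np.float64(52.053920855305265), 242] [-0.06 -0.12 -0.68]
32.3083
33.7583
```

View pics/top8.png

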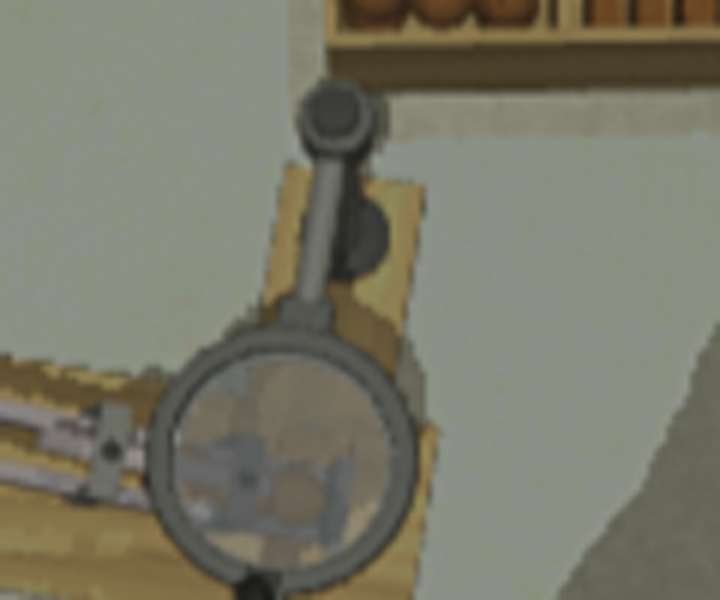

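View pics/scene8.png

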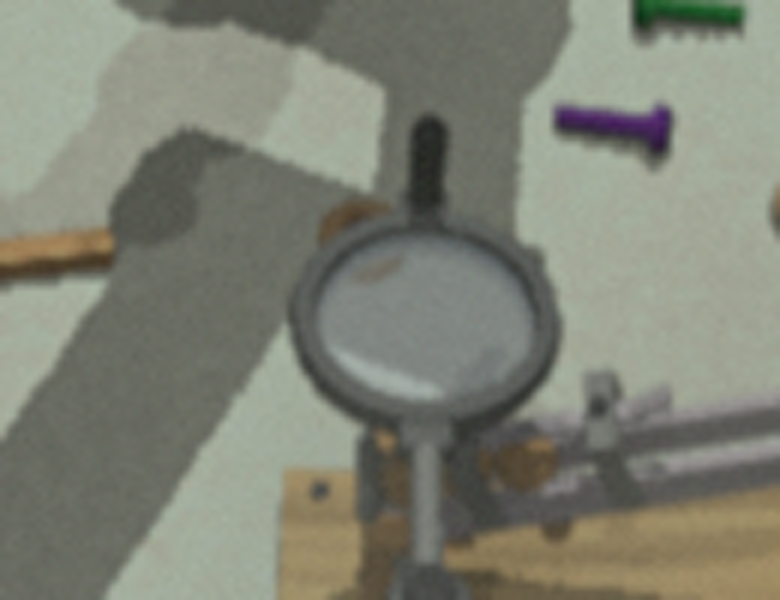

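View pics/top8f.png

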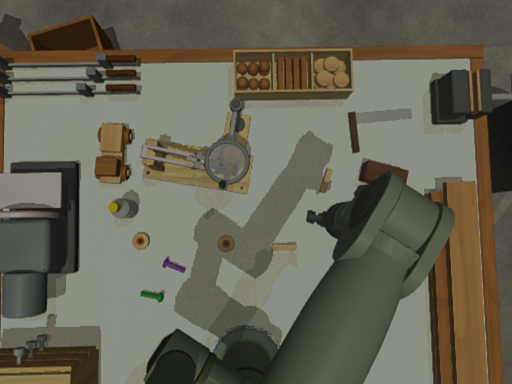

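Run:
```python
from h import *
np.set_printoptions(precision=1,suppress=True)
A=lambda p,o:(np.atleast_2d(p)+.5)/6-.5+o
lt=back("top",A([283,460],[180,85]),231)[0]; ls=back("scene",A([426,318],[210,160]),231)[0]
hd=back("top",A([299,494],[180,85]),105)[0]
for p in(lt,ls,hd): print(p,(p-PICK)@xs_,(p-PICK)@ys_,np.linalg.norm((p-PICK)[:2]))
print(bot.get_state()["contact_force"])
```

```text
[591.3  38.4 231. ] -0.08480566135948378 0.12071663772436277 0.1475279865723602
[595.   36.4 231. ] 3.9434802153609483 -1.249072705070846 4.1365709025104636
[593.9  36.1 105. ] 2.8960501312470126 -1.7049953677538245 3.3606718921605303
[-0.  -0.4 -1.6]
```

Run:
```python
from h import *
bot.sign_off(); print(bot.get_state()["t"])
```

```text
the job is handed in; nothing more can be done
the job is handed in; nothing more can be done
```

I fed all three pale pegs into the mouth of the slide, and each dropped through the slot and queued head-up behind the end stop. I then swung the magnifier over the first peg, let go, and handed the job in at about 34 s of the 72 s.

**Last checks before handing in:**
- **Lens:** its centre came out 0.1 mm from pickoff in the top camera and 4.1 mm in the scene camera; the limit is 20 mm.
- **Pegs:** before the swing I could see the first and third heads clearly in the row, with the second partly hidden behind the bridge. After the swing the first head was still at the stop, about 3 mm from pickoff. The third was visible in the scene view, but the second was out of sight. I did not measure peg tilt or residual motion.
- **Other objects:** I saw no shift in the sticks, wheels, glue, truck or square, or in the green and purple pins, but I did not measure this. In the last top picture the arm covered part of the mallet.
- **Arm:** the gripper was clear of everything, with only about 1.6 N of apparent force on the tool.

**Disagreement:** the two cameras differed by 2–4 mm across the rails. I used the top camera's value for lining up, with a 1.2 mm offset, and all three drops worked first time.

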